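# Push a parts bin past a spring stop into its bay

### The arm

A 6-joint arm with a two-finger parallel gripper is mounted at the origin on the work surface. World frame = base frame: x ahead of the robot, y to its left, z up, the work surface at z = 0. Lengths are in m, angles in rad, forces in N, time in s.
With the tool pointing down it reaches from about 0.35 to 0.775 m from the base axis. Payload 7.3 kg.
Tool frame: the origin (TCP) lies at the very end of the fingers, on their centre line; the grasp point (between the pads) lies 19 mm behind it; z points along the fingers, y is the line along which they close (so a half turn about z gives the same grasp; the last joint's range is limited). The gripper opens to 92 mm and grips with 3 to 60 N. Pads are 19 mm wide; open, the fingers measure 130 mm over their backs; the gripper's body (75 mm by 190 mm) begins 47 mm behind the grasp point.
Start: joints at [-1.487, 0.342, 1.524, -0, 1.275, -0.146], TCP at [0.12, -0.511, 0.227] pointing down, gripper open.
Joint ranges: [-2.53, 2.53], [-0.77, 2.02], [0.04, 2.7], [-1, 4.14], [0.28, 2.66], [-3.11, 3.11]. Speed limits (rad/s): [2.57, 2.57, 3.14, 3.14, 3.14, 3.14].

### API

Orientations are given as [roll, pitch, yaw] about the fixed x, y, z axes, in that order (R = Rz(yaw) Ry(pitch) Rx(roll)).
In Python, from cell import robot gives the robot as it stands.
- The arm moves only by the tool apply_moves, never from a script. Its argument "motion" is text: rows parted by semicolons, each of 7 numbers parted by spaces: the opening in per cent of the stroke, from 0 (shut) to 100 (fully open), then the shift along the tool's x, y, z in cm, then the turn, a rotation vector about the tool's x, y, z in rad. A call has 1 to 20 rows; each row shifts and turns the commanded pose from where the row before left it, along the tool's axes as they then stand; what a row does not reach is not made up. A row lasts 1/8 s, in which the tool goes at most 62.5 mm and 10.7 degrees, less where a joint would pass 70% of its speed; a pose out of reach is approached as far as the arm can. A call with a gripper value outside its range is refused whole. The fingers move at their own pace and stop on an object; "force" is the grip in N (left out, the last holds). Time passes only in rows, so rows that do not move let the fingers close. It gives the time, the measured TCP pose, the force, the opening and the grip force at its end, in the units of the state.
- robot.observe(): the state, without advancing time (a new reading comes with each control period).
- robot.read_camera(name): name is "side" or "top"; returns a dict with "img" (480x640x3 uint8, red, green, blue), "fovy" (degrees; the focal length in pixels is half the picture's height over the tangent of half this angle, whatever the lens; pixels are square), "cx", "cy" (the principal point, pixels), "k1" (the pictures are not rectified: a ray, as slopes to the right and down, at radius r is drawn at 1 + k1 r^2 times it, then the intrinsics apply), "R" (3x3) and "t" (3): a world point X has camera coordinates R X + t. Camera axes: x right, y down, z forward; pixel columns grow to the right and rows downward; lengths in m; the calibration is good to about 2 mm. A picture is of the moment at which its call begins. There is no depth.
- robot.hand_in(): hands the job in; it is judged then, once.
Trained networks look in a picture, given as the dict that the camera call returned (one of the last four; its "shot" number tells which), for a name from the list of things; names that differ only in an ending like _2 or _b are one class to them, and where a whole thing is asked for, a point or a joint stands for the part that bears it (a point fixed in the world has none). Each returns a list of dicts, best first, with "score" (0 to 1); they miss things now and then, are a little off and sometimes report something else, mostly with a low value. They report only what shows in the picture. A call takes as long as a camera call. They do not tell look-alikes from the thing itself.
- robot.search_frame(target, picture): "centre" ([x, y, z] in m, in world coordinates, good to about 4 mm: the middle of the surface that is visible of it).
- robot.trace(target, picture): "pixels" (480x640 bool, what is visible of it).
The state is a dict: "time": time; "qpos": joint angles; "qvel": joint speeds; "joint_efforts": joint torques, N m; "tool_pos": TCP position; "tool_rot": TCP orientation; "contact_force": force on the tool from outside, world axes, zero at the start; "torque": the same for the moment, N m; "opening": finger opening in m; "grip_force": force on a finger pad.
Only numpy, scipy, OpenCV 4.12 (cv2) and the standard library are available. Lean on these libraries where they do the work, as an engineer would, in place of code of your own. Each camera call takes 0.05 s, during which the arm holds its last target. There are 200 camera calls.

### The job

Press down the bare end of the yellow sprung treadle, by the low lip of the red bin, and, holding it down so that its two black stop prongs stay clear below the bin, push the bin along the lane with the fingers until it is wholly past the prongs and rests at the end stop. Then let the treadle spring up again behind the bin. Only press and push: do not lift or tip the bin, and leave the label roll, carton and blue tray where they are.

Things in the scene. Friction and masses are not known exactly. Their poses are not given: they have to be found in the camera images.
- lane: Fixed open-topped metal channel, 425 x 145 mm. Origin on the bench, on its centre line; +x is the way the bin is pushed (roughly to the robot's right, within 32 degrees), y across, z up. Lane x runs -220 (open end) to 205. White runners (|y| 48 to 62, tops 36 above the bench) carry the bin; grey side guides (inner faces |y| 62.5) rise to 48.
- end_stop (a point): Centre of the end stop's black rubber bumper face, at lane x = 190, at runner height (36 mm above the bench). The end stop is a grey plate across the lane, 70 high. With the bin against it the bin's origin is at lane x = 120.
- bin: Loose red hopper bin with a few parts fixed in it, 140 long (its x), 120 wide, 0.3 to 0.5 kg. Origin at the centre of its underside, 36 mm above the bench on the runners; its x points as the lane's x. Lip at x = -70 is 30 high; sides slope at 45 degrees to 66 high between x = -36 and 0; leading wall (x = +70) 66 high, at first 8 to 40 mm short of the prongs.
- bin_lip (a point): Middle of the outer face of the bin's low flat lip (30 high, 120 wide), the end to push; this point is 15 mm above the bin's underside, at bin x = -70.
- treadle (a joint): Travel of the yellow spring treadle straight down, m: 0 = up, 0.016 = fully down. About 2.5 N starts it, 7 N holds it fully down; it springs up when let go. The prongs clear the bin's underside once it is more than 0.010 down: keep it lower than that for as long as any of the bin is over the prongs.
- treadle_pad (a point): Point on the treadle's top face, on the centre line at lane x = -185, among the black ribs. Treadle: flat yellow plate 92 wide between the runners, lane x -215 to 55, running on under the bin; top 33 mm above the bench when up, 17 when fully down. It moves as one piece: fingers can press anywhere on it and slide along it. Some 60 to 90 mm of it lies bare before the bin's lip.
- prongs (a point): Midpoint between the tops of the two black stop prongs, which stand on the treadle at lane x = 30 to 38, |y| 38 to 46, 13 mm higher than its plate (10 above the bin's underside when up). They move with the treadle. Fingers fit through the 76 mm gap between them.
- label_roll: Bystander: white label roll 72 across, 40 high, standing flat on the bench. Origin at the centre of its underside.
- carton: Bystander: cardboard box 60 x 50 x 45 high. Origin at the centre of its underside.
- blue_tray: Bystander: small blue open tray 75 x 60 x 35 high. Origin at the centre of its underside.
There are look-alikes about, which are no part of the job. Several things have the shape of the bin; the one meant has the colours described above.

How it is judged:
By the outcome, as a careful person would: the job done as asked, in the order asked, and still so for the second after the job is handed in, with the robot touching nothing.
It also fails if it takes over 48 s, if anything falls off the work surface, if the arm or the gripper's body presses on something with over 40 N, if the wrist force passes 120 N, or if a joint passes its speed limit or range.

## Working session

There is one attempt and no reset: what is moved stays moved. The work goes in short steps, Python scripts to look and compute and a tool call to move; the robot and the scene stay as the last step left them, time stands still between calls to the robot, and variables do not carry over. Pictures are saved under pics/ and viewed, at most 10 in all, crops included, and the job is handed in when it is done.

Besides the shell and the picture viewer there is one more tool, called after "Request:" by a JSON object that holds its "method" and its "body", one argument or row to a line. apply_moves: Moves the arm, as the interface text tells. Its arguments: {"type":"object","properties":{"motion":{"type":"string"},"force":{"type":"number"}},"required":["motion"]}

```bash
ls; mkdir -p pics; python3 - <<'E'
from cell import robot
import cv2,numpy as np
s=robot.observe(); print({k:np.round(v,3) for k,v in s.items()})
for c in("side","top"):
    p=robot.read_camera(c); cv2.imwrite(f"pics/{c}0.png",p["img"][:,:,::-1])
    print(c,p["fovy"],p["cx"],p["cy"],p["k1"],np.round(-p["R"].T@p["t"],3),np.round(p["R"],3).tolist())
    for n in["lane","end_stop","bin","bin_lip","treadle","treadle_pad","prongs","label_roll","carton","blue_tray"]:
        try:print(n,[(round(d["score"],2),np.round(d["centre"],3).tolist()) for d in robot.search_frame(n,p)[:4]])
        except Exception as e:print(n,e)
E
```

```text
pics
{'time': np.float64(0.0), 'qpos': array([-1.487,  0.343,  1.525,  0.   ,  1.275, -0.146]), 'qvel': array([-0.   , -0.   ,  0.002,  0.001, -0.001,  0.   ]), 'joint_efforts': array([ 1.0000e-03, -4.3124e+01, -2.4422e+01,  7.2000e-02,  5.6000e-02,
       -0.0000e+00]), 'tool_pos': array([ 0.12 , -0.511,  0.226]), 'tool_rot': array([-3.14, -0.  ,  0.23]), 'contact_force': array([-1.051,  1.082,  0.313]), 'torque': array([ 0.031, -0.03 ,  0.011]), 'grip_force': np.float64(0.0), 'opening': np.float64(0.092)}
side 46.17599388648608 316.85084854202444 238.870043596809 0.04992833666674596 [ 0.399 -0.656  0.655] [[0.976, -0.218, 0.02], [-0.121, -0.613, -0.781], [0.183, 0.76, -0.624]]
lane [(0.65, [0.542, -0.099, 0.035])]
end_stop [(0.56, [0.54, -0.097, 0.036])]
bin [(0.89, [0.34, 0.12, 0.025]), (0.87, [0.554, -0.008, 0.063]), (0.64, [0.388, 0.331, 0.028]), (0.61, [0.624, 0.371, 0.03])]
bin_lip [(0.87, [0.621, 0.374, 0.03]), (0.83, [0.551, -0.01, 0.059]), (0.76, [0.344, 0.122, 0.026]), (0.64, [0.388, 0.332, 0.03])]
treadle [(0.93, [0.555, -0.023, 0.032])]
treadle_pad [(0.87, [0.556, -0.025
[... 328 characters left out ...]
[0.087, 0.005, -0.996]]
lane [(0.68, [0.547, -0.06, 0.029])]
end_stop [(0.94, [0.544, -0.061, 0.034]), (0.31, [0.558, 0.16, 0.034])]
bin [(0.8, [0.392, 0.347, 0.014]), (0.79, [0.336, 0.113, 0.002]), (0.77, [0.554, 0.055, 0.039]), (0.68, [0.622, 0.372, 0.019])]
bin_lip [(0.94, [0.339, 0.117, 0.006]), (0.67, [0.618, 0.373, 0.016]), (0.64, [0.396, 0.345, 0.015]), (0.39, [0.68, -0.137, 0.044])]
treadle [(0.79, [0.555, 0.161, 0.034])]
treadle_pad [(0.84, [0.557, 0.158, 0.029]), (0.5, [0.68, -0.136, 0.044])]
prongs [(0.98, [0.559, 0.16, 0.035])]
label_roll [(0.55, [0.716, 0.003, 0.044])]
carton [(0.71, [0.681, -0.134, 0.043])]
blue_tray [(0.84, [0.717, 0.119, 0.002]), (0.43, [0.556, 0.053, 0.04])]
```

View pics/top0.png

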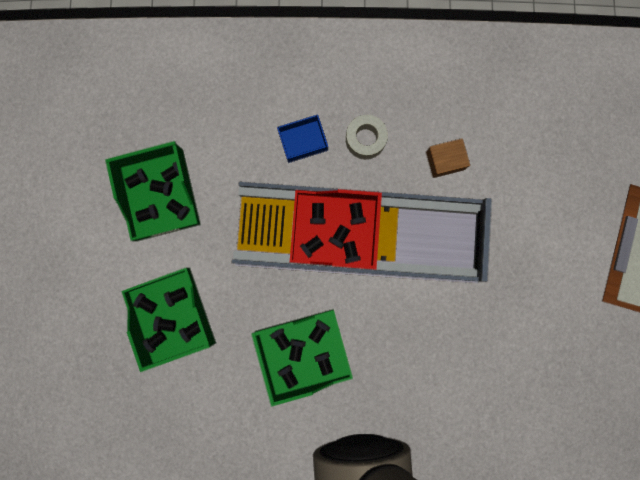

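View pics/side0.png

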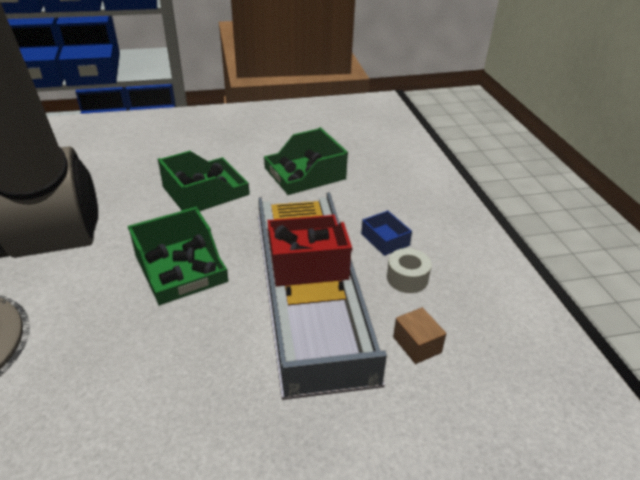

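The target is the red bin, at top (336,230), in the lane; its bare treadle end is at (265,224) and the end stop at (485,240). The look-alikes are green bins at top (155,190), (168,318) and (302,357), and the blue tray at (302,138); I reject all of these by colour. Next I'll measure the lane.

```bash
cat > h.py <<'E'
import numpy as np,cv2
from cell import robot
def K(p):
    f=240/np.tan(np.radians(p["fovy"]/2)); return np.array([[f,0,p["cx"]],[0,f,p["cy"]],[0,0,1]])
def unproj(p,px,z):
    n=cv2.undistortPointsIter(np.float64(px).reshape(-1,1,2),K(p),np.array([p["k1"],0,0,0,0]),None,None,(3,50,1e-10)).reshape(-1,2)
    d=np.c_[n,np.ones(len(n))]@p["R"]; c=-p["R"].T@p["t"]
    return (c+d*((z-c[2])/d[:,2])[:,None])[:,:2]
def mask(p,lo,hi):
    return cv2.inRange(cv2.cvtColor(p["img"],cv2.COLOR_RGB2HSV),lo,hi)
def yellow(p): return mask(p,(18,150,90),(32,255,255))
def red(p): return cv2.inRange(cv2.cvtColor(p["img"],cv2.COLOR_RGB2HSV),(0,180,70),(6,255,255))
E
python3 - <<'E'
from h import *
p=robot.read_camera("top")
im=p["img"]
c,_=cv2.findContours(yellow(p),cv2.RETR_EXTERNAL,cv2.CHAIN_APPROX_NONE)
c=[k for k in c if cv2.contourArea(k)>60]
for k in c:
    print(cv2.contourArea(k),cv2.boundingRect(k))
pts=np.vstack([unproj(p,k,0.033) for k in c])
r=cv2.minAreaRect(np.float32(pts*1000)); print("yellow",r,cv2.boxPoints(r))
k=max(cv2.findContours(red(p),cv2.RETR_EXTERNAL,cv2.CHAIN_APPROX_NONE)[0],key=cv2.contourArea)
for z in(.066,.102):
    r=cv2.minAreaRect(np.float32(unproj(p,k,z)*1000)); print("red",z,r,cv2.boxPoints(r).tolist())
cv2.imwrite("pics/crop.png",cv2.resize(im[165:295,215:505,::-1],None,fx=2.7,fy=2.7,interpolation=cv2.INTER_CUBIC))
E
```

```text
784.0 (378, 207, 20, 54)
2702.0 (237, 197, 57, 57)
yellow ((556.3970947265625, 86.38651275634766), (268.6817932128906, 91.76210021972656), 86.42892456054688) [[502.2375   -44.835754]
 [593.8214   -50.551315]
 [610.5567   217.60878 ]
 [518.9728   223.32434 ]]
red 0.066 ((556.42822265625, 56.44062423706055), (142.48587036132812, 127.0150146484375), 85.83618927001953) [[487.91552734375, -10.003101348876953], [614.5952758789062, -19.22543716430664], [624.94091796875, 122.88435363769531], [498.26116943359375, 132.106689453125]]
red 0.102 ((553.4270629882812, 57.094749450683594), (137.2381134033203, 122.33708190917969), 85.83618927001953) [[487.43768310546875, -6.901844024658203], [609.4518432617188, -15.784526824951172], [619.4164428710938, 121.09133911132812], [497.40228271484375, 129.97402954101562]]
```

View pics/crop.png

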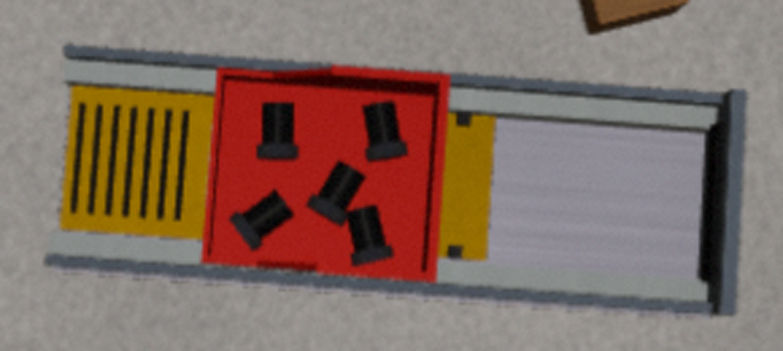

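The crop confirms it: red bin with its low lip at crop (212,165), ribbed yellow treadle bare to its left, and the two prongs at (463,118) and (456,251) just ahead of the leading wall. From the plate fit, the lane origin line passes through (556,86) mm at lane x = -80. The lane's x direction is -93.6°, and the lip is at about lane x = -122.

Request:
{"method": "apply_moves", "body": {
  "motion": "15 5 -1 0 0 0 0;15 5 -1 0 0 0 0;15 5 -1 0 0 0 0;15 5 -1 0 0 0 0;15 5 -1 0 0 0 0;15 5 -1 0 0 0 0;15 5 -1 0 0 0 0;15 5 -1 0 0 0 0;15 5 -1 0 0 0 0;15 5 -1 0 0 0 0;15 0.8 -4.4 0 0 0 0;15 0.8 -4.4 0 0 0 0;15 0.8 -4.4 0 0 0 0;15 0.8 -4.4 0 0 0 0;15 0.8 -4.4 0 0 0 0;15 0.8 -4.4 0 0 0 0;15 0.8 -4.4 0 0 0 0;15 0.8 -4.4 0 0 0 0;15 0.8 -4.4 0 0 0 0;15 0.8 -4.4 0 0 0 0"
}}

```text
time: 3.65
tool_pos: [0.5612, 0.1482, 0.2267]
tool_rot: [3.142, -0.0, 0.23]
contact_force: [0.4, -0.1, 0.5]
opening: 0.0137
grip_force: 0.0
```

Request:
{"method": "apply_moves", "body": {
  "motion": "15 0 0 0 0 0 -0.16;15 0 0 0 0 0 -0.16;15 0 0 0 0 0 -0.16;15 0 0 0 0 0 -0.16;15 0 0 0 0 0 -0.16;15 0 0 0 0 0 -0.16;15 0 0 0 0 0 -0.16;15 0 0 0 0 0 -0.16;15 0 0 0 0 0 0;15 0 0 0 0 0 0"
}}

```text
time: 4.9
tool_pos: [0.5614, 0.1467, 0.2267]
tool_rot: [-3.142, 0.0, 1.507]
contact_force: [0.6, 0.2, -0.1]
opening: 0.0136
grip_force: 0.0
```

Request:
{"method": "apply_moves", "body": {
  "motion": "15 0.6 -0.1 4 0 0 0;15 0 0 4 0 0 0;15 0 0 4 0 0 0;15 0 0 3 0 0 0;15 0 0 0 0 0 0;15 0 0 0 0 0 0"
}}

```text
time: 5.65
tool_pos: [0.5616, 0.1529, 0.0779]
tool_rot: [3.14, -0.0, 1.509]
contact_force: [0.4, -0.7, -0.3]
opening: 0.014
grip_force: 0.0
```

```bash
python3 - <<'E'
from h import *
a=robot.read_camera("top")["img"][160:300,210:510,::-1]
b=robot.read_camera("side")["img"][170:400,240:400,::-1]
a=cv2.resize(a,None,fx=1.6,fy=1.6);b=cv2.resize(b,None,fx=2,fy=2)
o=np.zeros((460,800,3),np.uint8);o[:a.shape[0],:480]=a;o[:,480:]=b
cv2.imwrite("pics/near.png",o)
E
```

```text
(no output)
```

View pics/near.png

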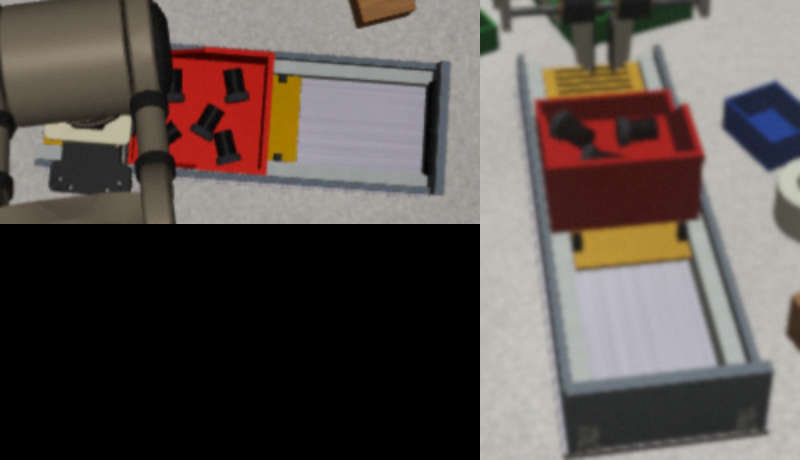

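The fingers are centred over the treadle, at (600,65) in the side half, behind the lip. Now pressing.

Request:
{"method": "apply_moves", "body": {
  "motion": "15 0 0 2 0 0 0;15 0 0 2 0 0 0;15 0 0 0.3 0 0 0;15 0 0 0.3 0 0 0;15 0 0 0.3 0 0 0;15 0 0 0.3 0 0 0;15 0 0 0.3 0 0 0;15 0 0 0.3 0 0 0;15 0 0 0 0 0 0;15 0 0 0 0 0 0"
}}

```text
time: 7.0
tool_pos: [0.5612, 0.1528, 0.019]
tool_rot: [3.14, -0.0, 1.51]
contact_force: [-0.6, 0.4, 5.7]
opening: 0.0132
grip_force: 2.8
```

Request:
{"method": "apply_moves", "body": {
  "motion": "15 -0.3 0 0.05 0 0 0;15 -0.4 0 0.05 0 0 0;15 -0.4 0 0 0 0 0;15 -0.4 0 0 0 0 0;15 -0.4 0 0 0 0 0;15 -0.4 0 0 0 0 0;15 -0.4 0 0 0 0 0;15 -0.4 0 0 0 0 0;15 -0.4 0 0 0 0 0"
}}

```text
time: 8.12
tool_pos: [0.5596, 0.119, 0.0183]
tool_rot: [3.139, -0.002, 1.51]
contact_force: [-0.2, 6.0, 4.9]
opening: 0.0141
grip_force: 4.0
```

```bash
python3 - <<'E'
from h import *
p=robot.read_camera("side")
b=p["img"][170:400,220:420,::-1]
cv2.imwrite("pics/push1.png",cv2.resize(b,None,fx=2.5,fy=2.5))
E
```

```text
(no output)
```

View pics/push1.png

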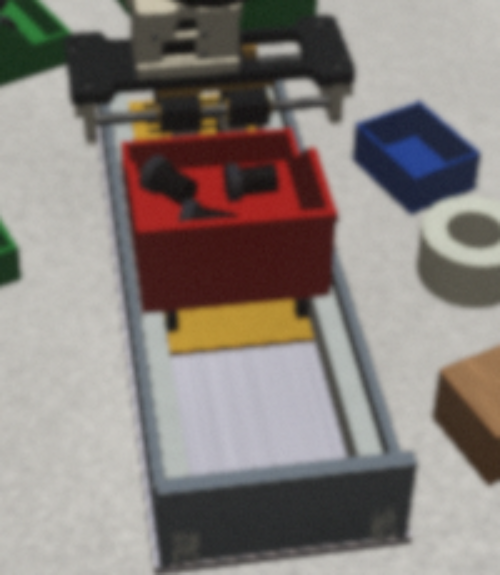

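The bin slides level, with both prongs (170,318) and (302,307) low and in front of it. I'll keep going.

Request:
{"method": "apply_moves", "body": {
  "motion": "15 -0.6 0 0 0 0 0;15 -0.6 0 0 0 0 0;15 -0.6 0 0 0 0 0;15 -0.6 0 0 0 0 0;15 -0.6 0 0 0 0 0;15 -0.6 0 0 0 0 0;15 -0.6 0 0 0 0 0;15 -0.6 0 0 0 0 0;15 -0.6 0 0 0 0 0;15 -0.6 0 0 0 0 0"
}}

```text
time: 9.43
tool_pos: [0.5559, 0.059, 0.0183]
tool_rot: [3.139, -0.002, 1.509]
contact_force: [-0.1, 7.4, 6.2]
opening: 0.0136
grip_force: 4.2
```

Request:
{"method": "apply_moves", "body": {
  "motion": "15 -0.6 0 0 0 0 0;15 -0.6 0 0 0 0 0;15 -0.6 0 0 0 0 0;15 -0.6 0 0 0 0 0;15 -0.6 0 0 0 0 0;15 -0.6 0 0 0 0 0;15 -0.6 0 0 0 0 0;15 -0.6 0 0 0 0 0;15 -0.6 0 0 0 0 0;15 -0.6 0 0 0 0 0"
}}

```text
time: 10.68
tool_pos: [0.5521, -0.0009, 0.0183]
tool_rot: [3.14, -0.002, 1.51]
contact_force: [0.8, 7.3, 7.0]
opening: 0.014
grip_force: 4.3
```

Request:
{"method": "apply_moves", "body": {
  "motion": "15 -0.5 0 0 0 0 0;15 -0.5 0 0 0 0 0;15 -0.5 0 0 0 0 0;15 -0.5 0 0 0 0 0;15 -0.4 0 0 0 0 0;15 -0.3 0 0 0 0 0;15 -0.2 0 0 0 0 0"
}}

```text
time: 11.55
tool_pos: [0.5503, -0.0298, 0.0183]
tool_rot: [3.14, -0.001, 1.509]
contact_force: [0.2, 7.5, 7.0]
opening: 0.0137
grip_force: 4.4
```

Request:
{"method": "apply_moves", "body": {
  "motion": "15 -0.15 0 0 0 0 0;15 -0.15 0 0 0 0 0;15 -0.1 0 0 0 0 0"
}}

```text
time: 11.92
tool_pos: [0.5502, -0.0329, 0.0183]
tool_rot: [3.14, -0.003, 1.509]
contact_force: [0.3, 14.8, 7.8]
opening: 0.014
grip_force: 9.6
```

Request:
{"method": "apply_moves", "body": {
  "motion": "15 -0.1 0 0 0 0 0;15 0 0 0 0 0 0"
}}

```text
time: 12.18
tool_pos: [0.5501, -0.0328, 0.0183]
tool_rot: [3.14, -0.004, 1.51]
contact_force: [0.8, 17.0, 7.7]
opening: 0.0138
grip_force: 10.8
```

```bash
python3 - <<'E'
from h import *
p=robot.read_camera("side")
b=p["img"][170:400,220:420,::-1]
cv2.imwrite("pics/push2.png",cv2.resize(b,None,fx=2.5,fy=2.5))
E
```

```text
(no output)
```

View pics/push2.png

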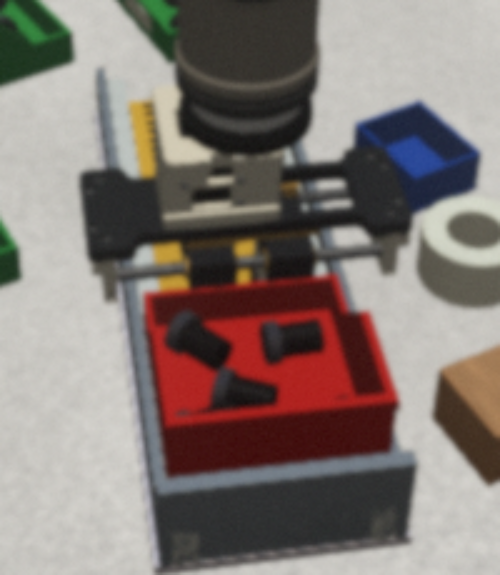

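The bin's leading wall (280,440) is against the end plate, and the force rose to 17 N with no further motion. I'll back off 6 mm with the treadle still held, then release it straight up.

Request:
{"method": "apply_moves", "body": {
  "motion": "15 0.2 0 0 0 0 0;15 0.2 0 0 0 0 0;15 0.2 0 0 0 0 0;15 0 0 0 0 0 0;15 0 0 -0.3 0 0 0;15 0 0 -0.3 0 0 0;15 0 0 -0.3 0 0 0;15 0 0 -0.3 0 0 0;15 0 0 -0.3 0 0 0;15 0 0 -0.5 0 0 0;15 0 0 -2 0 0 0;15 0 0 -4 0 0 0;15 0 0 -5 0 0 0;15 0 0 -5 0 0 0;15 5 0 -2 0 0 0;15 5 0 0 0 0 0;15 5 0 0 0 0 0;15 5 0 0 0 0 0;15 0 0 0 0 0 0"
}}

```text
time: 14.6
tool_pos: [0.5605, 0.1731, 0.2169]
tool_rot: [-3.139, -0.0, 1.515]
contact_force: [0.7, -0.6, 1.0]
opening: 0.0134
grip_force: 0.0
```

Request:
{"method": "apply_moves", "body": {
  "motion": "15 0 -5 -2 0 0 0;15 0 -5 -2 0 0 0;15 0 -4 0 0 0 0;15 0 0 0 0 0 0"
}}

```text
time: 15.1
tool_pos: [0.4195, 0.1777, 0.258]
tool_rot: [-3.14, 0.0, 1.51]
contact_force: [0.9, 0.6, -0.2]
opening: 0.0138
grip_force: 0.0
```

```bash
python3 - <<'E'
from h import *
a=robot.read_camera("top")["img"][130:300,210:510,::-1]
b=robot.read_camera("side")["img"][170:400,240:440,::-1]
a=cv2.resize(a,None,fx=1.3,fy=1.3);b=cv2.resize(b,None,fx=2,fy=2)
o=np.zeros((460,800,3),np.uint8);o[:a.shape[0],:390]=a;o[:,400:]=b
cv2.imwrite("pics/end.png",o)
p=robot.read_camera("top")
k=max(cv2.findContours(red(p),cv2.RETR_EXTERNAL,cv2.CHAIN_APPROX_NONE)[0],key=cv2.contourArea)
q=unproj(p,k,.066)*1000-[556.4,86.4]; print("lip lane x",-80+np.percentile(q@[-.0623,-.998],[1,3,50,99]))
E
```

```text
lip lane x [ 48.89910224  49.14687103 126.00190955 199.45123287]
```

View pics/end.png

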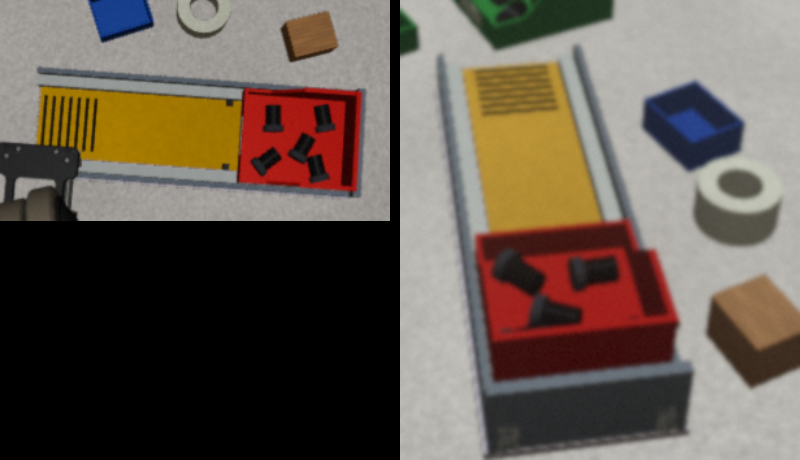

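The bin rests at the end stop with its lip at about lane x = 49. Both prongs, at (230,103) and (226,166), show behind it, and the treadle is back up near runner level. The bystanders haven't moved and the arm is clear.

```bash
python3 -c "
from cell import robot
print(robot.hand_in())"
```

```text
the job is handed in; nothing more can be done
None
```

The red bin was pushed along the lane with the treadle held down and now rests at the end stop, fully past the prongs; the treadle has sprung up behind it, and the job is handed in.

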